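# Balance the ball carrier and hold the ball over the pick-up pad

### The arm

A 6-joint arm with a two-finger parallel gripper is mounted at the origin on a cart in front of the work surface, level with it; the furniture and walls round the work are solid. World frame = base frame: x ahead of the robot, y to its left, z up, the work surface at z = 0. Lengths are in m, angles in rad, forces in N, time in s.
With the tool pointing down it reaches from about 0.325 to 0.85 m from the base axis. Payload 4.4 kg.
Tool frame: the origin (TCP) lies at the very end of the fingers, on their centre line; the grasp point (between the pads) lies 19 mm behind it (tcp_to_grasp is the distance from the TCP to the grasp point, in m); y points along the fingers, x is the direction in which the jaws open and shut, and the axes are right-handed (so a half turn about y gives the same grasp; the last joint's range is limited). The gripper opens to 94 mm and grips with 3 to 60 N. Pads are 16 mm wide; open, the fingers measure 119 mm over their backs; the gripper's body (75 mm by 177 mm) begins 78 mm behind the grasp point.
Start: joints at [-1.327, 0.207, 1.542, -0, 1.393, -0.15], TCP at [0.221, -0.531, 0.205] pointing down, gripper open.
Joint ranges: [-2.73, 2.73], [-0.86, 2.22], [0.23, 2.46], [-1.11, 4.25], [0.08, 2.63], [-2.82, 2.82]. Speed limits (rad/s): [2.79, 2.79, 3.14, 3.14, 3.14, 3.14].

### API

Orientations are given as a rotation vector (axis times angle).
In Python, from plant import * gives the robot as it stands. The module is installed in compiled form; this text tells all that it offers.
- The arm moves only by the tool move_arm, never from a script. Its argument "targets" is a list of rows, each a list of 3 entries, a list of its own where there are three numbers: the turn, a rotation vector about the tool's x, y, z in degrees, then the shift along the tool's x, y, z in mm, then the opening in per cent of the stroke, from 0 (shut) to 100 (fully open). In form: [[[wx, wy, wz], [dx, dy, dz], jaw], ...]. A call has 1 to 10 rows; each row is the pose to reach, as a shift and turn from the pose measured when the call began, along the tool's axes at that moment; what a row does not reach only later rows make up. A row lasts 1/12 s, in which the tool goes at most 41.7 mm and 7.16 degrees, less where a joint would pass 70% of its speed; a pose out of reach is approached as far as the arm can. A call with a gripper value outside its range is refused whole. The fingers move at their own pace and stop on an object; the grip force is fixed at half the most. Time passes only in rows, so rows that repeat a pose let the fingers close. It gives the time, the measured TCP pose, the force and the opening at its end, in the units of the state.
- get_obs(): the state, without advancing time (a new reading comes with each control period).
- capture(name): name is "scene" or "top" or "wrist"; returns a dict with "image" (384x512x3 uint8, red, green, blue), "range_z" (384x512 float32, m along the optical axis (not along the pixel's ray), 0 where there is no reading), "fov_y" (degrees; the focal length in pixels is half the picture's height over the tangent of half this angle, whatever the lens; pixels are square), "cx", "cy" (the principal point, pixels), "k1" (the pictures are not rectified: a ray, as slopes to the right and down, at radius r is drawn at 1 + k1 r^2 times it, then the intrinsics apply), "xyz" and "attitude" of the camera in the world; the wrist camera has in their place "T_tool_cam" (4x4, takes a point from camera to tool coordinates, whose origin is the TCP and whose axes are the tool frame's). Camera axes: x right, y down, z forward; pixel columns grow to the right and rows downward; lengths in m; the calibration is good to about 2 mm. A picture is of the moment at which its call begins: read the wrist's pose just before it.
- finish_job(): hands the job in, once; it reports no verdict.
The state is a dict: "t": time; "joint_pos": joint angles; "qvel": joint speeds; "joint_torque": joint torques, N m; "ee_pos": TCP position; "tool_rot": TCP orientation; "wrist_force": force on the tool from outside, world axes, zero at the start; "torque": the same for the moment, N m; "width": finger opening in m.
Only numpy, scipy, OpenCV 4.12 (cv2) and the standard library are available. Lean on these libraries where they do the work, as an engineer would, in place of code of your own. Each camera call takes 0.05 s, during which the arm holds its last target.

### The job

The steel ball is to be checked over the pick-up pad, the black disc with a yellow ring. First balance the carrier tray: take the brass pin out of its grey holder, put it through the eyelet in the tray's brass lug until its collar rests on the lug, and let go of it. Then lift the tray by its blue grip, carry it without letting the ball roll out of its pocket, and finish while holding it still and level in the air, with the ball straight above the middle of the pad and the tray's feet about 10 cm above the table; leave the other things where they are.

Things in the scene. Friction and masses are not known exactly. Their poses are not given: they have to be found in the camera images.
- tray: Loose aluminium carrier tray, about 0.3 kg, on four legs. Origin at foot level under its middle, z up, x lengthwise. Plate x -47 to +85, 70 mm wide, top at z 34, lips 4 mm high. Upright blue grip at x = y = 0: 32 mm along x, 14 mm thick along y, up to z 105; pinch across y at z 82. Ball pocket at +x, brass lug with eyelet at -x (44 mm wide, to x -93, top z 34). Swaps places with holder and pad.
- tray_eyelet (a point): Centre of the upper mouth of the eyelet, a round 13 mm through hole in the tray's brass lug, at (-70, 0, 34) mm in the tray's frame; the hole runs along the tray's z.
- tray_seat (a point): Point in the tray's frame (-70, 0, 4) mm, 30 mm under the mouth of the eyelet: here lies the lower end of the pin once its collar rests on the lug.
- tray_pocket (a point): Where the ball's centre is when it lies in the middle of its pocket, at (60, 0, 45) mm in the tray's frame. The pocket is a black ring, 21 mm inner and 29 mm outer diameter, only 3 mm high, on the plate; the ball has about 3 mm of play and rolls out at a tilt of some 40 degrees or a hard jolt.
- ball_center (a point): Centre of the loose polished steel ball, 22 mm in diameter, 44 g, lying in the tray's pocket.
- pin: Loose brass balance pin, 70 mm long, 40 g, at the start upright in the holder (lower end 6 mm above the table). Origin at the centre of its lower end, z up along the pin. Shank 10 mm diameter, 30 mm long, chamfered 3 mm at the end; collar 24 mm diameter from z 30 to 34; round handle 14 mm diameter from z 34 to 70, to be gripped e.g. at z 58.
- pin_holder: Fixed grey block 50 x 50 x 36 mm with a 13 mm vertical hole in its middle in which the pin stands, the collar on its top. Origin at the centre of its underside, on the table.
- pad: Fixed pick-up pad, a flat black disc 72 mm in diameter and about 11 mm high with a yellow ring and centre dot. Origin at the centre of its underside, on the table.
- fuse_box: Bystander: small grey box 57 x 74 x 25 mm at the right front corner; origin under its centre.
- weight_1: Bystander: brass slotted weight, 27 mm across, 8 mm high, at the right front; origin under its centre.
- bobbin: Bystander: copper bobbin with black flanges, 31 mm across, 24 mm high, behind the work; origin under its centre.
- cap_nut: Bystander: black terminal cap, 24 mm across, 17 mm high, behind the work; origin under its centre.
- hex_key: Bystander: black hex key, 27 x 80 x 4 mm, lying at the front; origin under its centre.
- eraser: Bystander: eraser with blue sleeve, 20 x 42 x 12 mm, lying at the front; origin under its centre.
Mind the look-alikes: they are no part of the job. There is more than one size of the pad; the one meant has the size given above.

How it is judged:
By the outcome, as a careful person would: the job done as asked, in the order asked, and still so for the second after the job is handed in, while the arm keeps its last pose, push and grip.
It also fails if it takes over 64 s, if anything falls off the work surface, if the arm or the gripper's body presses on something with over 40 N, if the wrist force passes 120 N, or if a joint passes its speed limit or range.

## Working session

There is one attempt and no reset: what is moved stays moved. The work goes in short steps, Python scripts to look and compute and a tool call to move; the robot and the scene stay as the last step left them, time stands still between calls to the robot, and variables do not carry over. Pictures are saved under pics/ and viewed, and the job is handed in when it is done.

Besides the shell and the picture viewer there is one more tool, called after "Emit:" in YAML: its name, and indented under it one key for each argument. move_arm: Moves the arm, as the interface text tells. Its arguments: {"type":"object","properties":{"targets":{"type":"array","items":{"type":"array"}}},"required":["targets"]}

```bash
mkdir -p pics; cat > h.py <<'E'
import numpy as np, cv2
from plant import *
from scipy.spatial.transform import Rotation as R
def att(c):
    a=np.array(c["attitude"],float)
    if a.shape==(3,3): return a
    return R.from_rotvec(a).as_matrix() if a.size==3 else R.from_quat(a).as_matrix()
def f(c): return c["image"].shape[0]/2/np.tan(np.radians(c["fov_y"])/2)
def campose(c,o=None):
    if "xyz" in c: return np.array(c["xyz"]),att(c)
    T=np.eye(4);T[:3,:3]=R.from_rotvec(o["tool_rot"]).as_matrix();T[:3,3]=o["ee_pos"]
    T=T@np.array(c["T_tool_cam"]);return T[:3,3],T[:3,:3]
def slopes(c,uv):
    uv=np.atleast_2d(np.array(uv,float));d=(uv-[c["cx"],c["cy"]])/f(c);s=d.copy()
    for _ in range(30): s=d/(1+c["k1"]*(s**2).sum(1,keepdims=True))
    return s
def ray(c,uv,o=None):
    p,M=campose(c,o);s=slopes(c,uv);return p,np.c_[s,np.ones(len(s))]@M.T
def onplane(c,uv,z,o=None):
    p,d=ray(c,uv,o);return p+d*((z-p[2])/d[:,2])[:,None]
def cloud(c,o=None):
    h,w=c["range_z"].shape;u,v=np.meshgrid(np.arange(w),np.arange(h))
    p,d=ray(c,np.c_[u.ravel(),v.ravel()],o)
    return (p+d*c["range_z"].ravel()[:,None]).reshape(h,w,3)
def proj(c,P,o=None):
    p,M=campose(c,o);q=(np.atleast_2d(P)-p)@M;s=q[:,:2]/q[:,2:]
    return s*(1+c["k1"]*(s**2).sum(1,keepdims=True))*f(c)+[c["cx"],c["cy"]]
def save(n,im,s=1): cv2.imwrite(f"pics/{n}.png",cv2.cvtColor(cv2.resize(im,None,fx=s,fy=s,interpolation=cv2.INTER_CUBIC),cv2.COLOR_RGB2BGR))
E
python3 - <<'E'
from h import *
import pickle
o=get_obs();print(o)
for n in("scene","top","wrist"):
    o=get_obs();c=capture(n);pickle.dump((c,o),open(n+"0.pkl","wb"));save(n+"0",c["image"],1.5)
    print(n,{k:v for k,v in c.items() if k not in("image","range_z")})
E
```

```text
{'t': 0.0, 'joint_pos': array([-1.32749388e+00,  2.07409115e-01,  1.54292917e+00, -9.95691768e-06,
        1.39351758e+00, -1.50464528e-01]), 'qvel': array([-0.00158543, -0.00106723,  0.00065903, -0.00094452,  0.00024171,
        0.00067445]), 'joint_torque': array([-8.31578818e-04, -3.70875585e+01, -2.81419927e+01,  6.96870522e-02,
        3.61837260e-02, -1.73399803e-04]), 'ee_pos': array([ 0.220419  , -0.53020202,  0.20430877]), 'tool_rot': array([-1.36858615,  0.91561838, -0.91285246]), 'wrist_force': array([0.13687519, 0.01303969, 0.28590268]), 'torque': array([-0.00060061, -0.04047115, -0.03997185]), 'width': 0.09375121945803261}
scene {'fov_y': 51.11340892804, 'cx': 254.17886254469363, 'cy': 185.49151354930933, 'k1': 0.0462076944835792, 'xyz': array([0.11032221, 0.66107783, 1.0818954 ]), 'attitude': array([-0.76496181,  2.70325037, -0.96134765])}
top {'fov_y': 44.292532275820165, 'cx': 258.7023527497934, 'cy': 194.57175128046023, 'k1': -0.05822243264596462, 'xyz': array([ 0.26971323, -0.0492479 ,  1.36991694]), 'attitude': array([-2.13905158,  2.10794756, -0.21257432])}
wrist {'fov_y': 63.213201293024554, 'cx': 256.6073858163904, 'cy': 191.6906913670643, 'k1': -0.0017124674291511162, 'T_tool_cam': array([[ 9.99999882e-01, -4.82346463e-04,  4.87185160e-05,
         7.53634578e-04],
       [-1.63283940e-04, -2.40480886e-01,  9.70653861e-01,
        -1.77890271e-01],
       [-4.56475585e-04, -9.70653754e-01, -2.40480936e-01,
         7.02410434e-02],
       [ 0.00000000e+00,  0.00000000e+00,  0.00000000e+00,
         1.00000000e+00]])}
```

View pics/scene0.png

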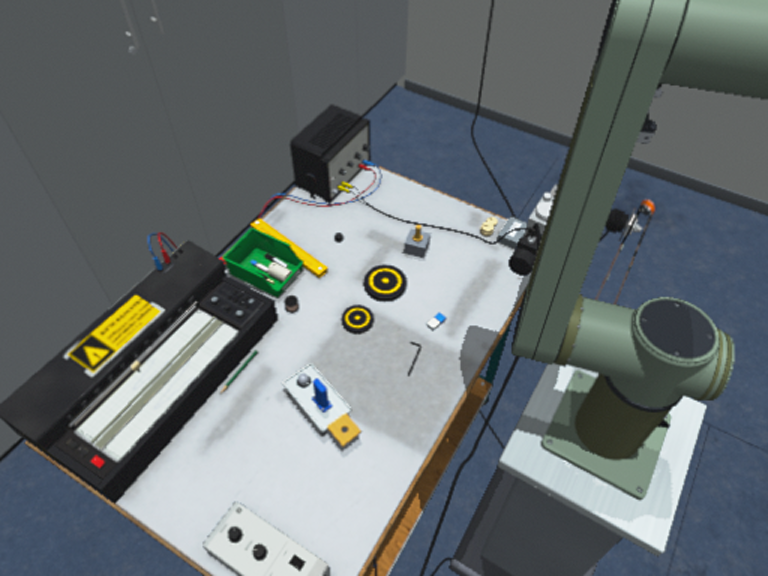

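View pics/top0.png

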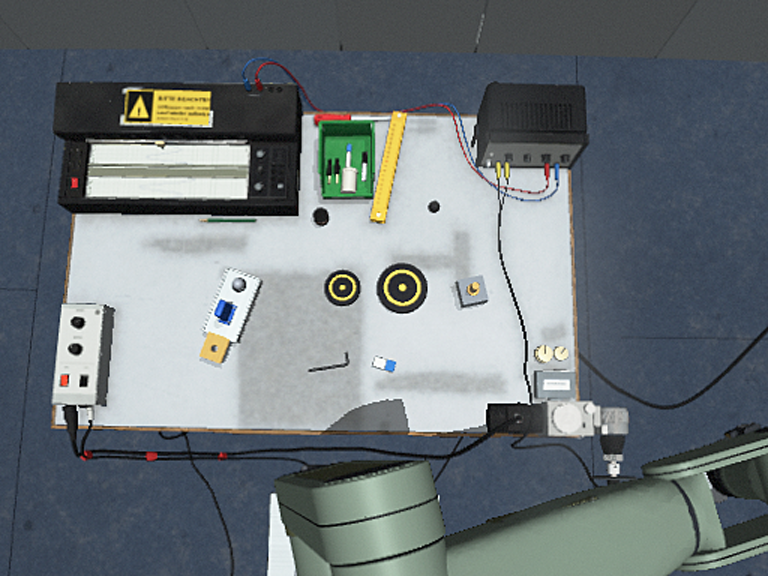

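View pics/wrist0.png

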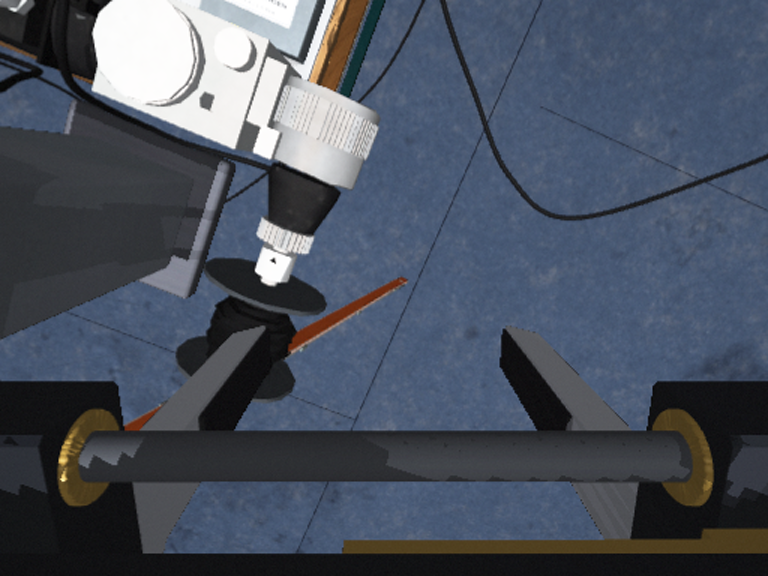

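The scene shows the tray at top-view ×1.5 pixel (225,310), with its lug at (213,348) and the ball at (239,284). The pin stands in its holder at (473,288). There are two pads, at (341,287) and (402,287). Next I measure them and their sizes.

```bash
python3 - <<'E'
from h import *
import pickle
cv=cv2
def comps(m,amin):
    n,l,s,ce=cv.connectedComponentsWithStats(m.astype(np.uint8))
    return [(i,s[i],ce[i]) for i in range(1,n) if s[i,4]>=amin],l
for n in("top","scene"):
    c,o=pickle.load(open(n+"0.pkl","rb"));im=c["image"];hsv=cv.cvtColor(im,cv.COLOR_RGB2HSV).astype(int);H,S,V=hsv[...,0],hsv[...,1],hsv[...,2]
    P=cloud(c);print(n)
    ws=(P[...,0]>.3)&(P[...,0]<.75)&(P[...,2]>-.01)&(P[...,2]<.2)&(abs(P[...,1])<.45)
    for nm,m in(("yellow",(H>15)&(H<35)&(S>110)&(V>90)&ws),("blue",(H>100)&(H<125)&(S>150)&ws),("black",(V<60)&ws&(P[...,2]<.03))):
        cs,l=comps(m,12)
        for i,s,ce in cs:
            px=np.argwhere(l==i)[:,::-1];q=P[l==i];z=np.percentile(q[:,2],[5,50,95])
            w=onplane(c,[ce],{"yellow":.011,"blue":.105,"black":.011}[nm])[0]
            e=onplane(c,px,max(z[1],0));print(nm,s,ce.round(1),"z",z.round(3),"w",w.round(4),"ext",np.ptp(e,0)[:2].round(3))
c,o=pickle.load(open("top0.pkl","rb"));im=c["image"]
print(im.shape)
save("topL",im[170:260,120:190],8);save("topR",im[170:230,205:335],6)
c,o=pickle.load(open("scene0.pkl","rb"));im=c["image"]
save("scL",im[235:305,180:250],8);save("scR",im[145:235,220:300],6)
E
```

```text
top
yellow [247 124  14  25 235] [253.4 135.7] z [0.004 0.016 0.021] w [ 0.7148 -0.0388  0.011 ] ext [0.076 0.038]
yellow [256 180  25  24 200] [267.7 191.5] z [0.009 0.014 0.019] w [ 0.5443 -0.0835  0.011 ] ext [0.069 0.071]
yellow [219 183  19  18 121] [227.8 191.5] z [0.006 0.01  0.014] w [0.5423 0.0337 0.011 ] ext [0.051 0.053]
yellow [266 189   5   5  22] [267.9 191.1] z [0.011 0.014 0.017] w [ 0.5454 -0.0841  0.011 ] ext [0.012 0.012]
yellow [312 188   7   9  36] [315.6 192.1] z [0.038 0.042 0.079] w [ 0.5445 -0.2244  0.011 ] ext [0.024 0.017]
yellow [226 190   5   4  13] [227.9 191.3] z [0.006 0.009 0.014] w [0.5429 0.0334 0.011 ] ext [0.009 0.012]
yellow [133 221  20  21 246] [142.8 231.3] z [0.029 0.034 0.038] w [0.4211 0.277  0.011 ] ext [0.057 0.053]
blue [143 200  14  17 140] [149.3 207.5] z [0.037 0.085 0.106] w [0.4757 0.2404 0.105 ] ext [0.045 0.036]
blue [257 240   7   8  39] [259.9 243.3] z [0.007 0.011 0.016] w [ 0.3832 -0.0616  0.105 ] ext [0.02  0.017]
black [ 90 130 109  14 256] [146.  141.6] z [0.007 0.019 0.029] w [0.6917 0.284  0.011 ] ext [0.043 0.325]
black 
[... 2035 characters left out ...]
088 -0.139   0.011 ] ext [0.015 0.018]
black [243 178  27  22 153] [255.8 192. ] z [0.006 0.013 0.017] w [ 0.534  -0.0631  0.011 ] ext [0.094 0.098]
black [250 182  14  11 108] [256.4 186.9] z [0.011 0.014 0.018] w [ 0.5439 -0.0829  0.011 ] ext [0.049 0.048]
black [190 198   8   6  39] [193.6 200.5] z [0.02  0.023 0.027] w [0.691  0.0767 0.011 ] ext [0.024 0.025]
black [233 208  11   8  54] [237.6 211.4] z [0.007 0.01  0.013] w [0.5427 0.0368 0.011 ] ext [0.031 0.034]
black [113 210  72  82 302] [147.9 251.4] z [0.011 0.022 0.029] w [0.6922 0.3023 0.011 ] ext [0.012 0.32 ]
black [228 212  21  10  60] [238.2 218.1] z [0.004 0.008 0.011] w [0.5268 0.0578 0.011 ] ext [0.063 0.054]
(384, 512, 3)
```

View pics/topL.png

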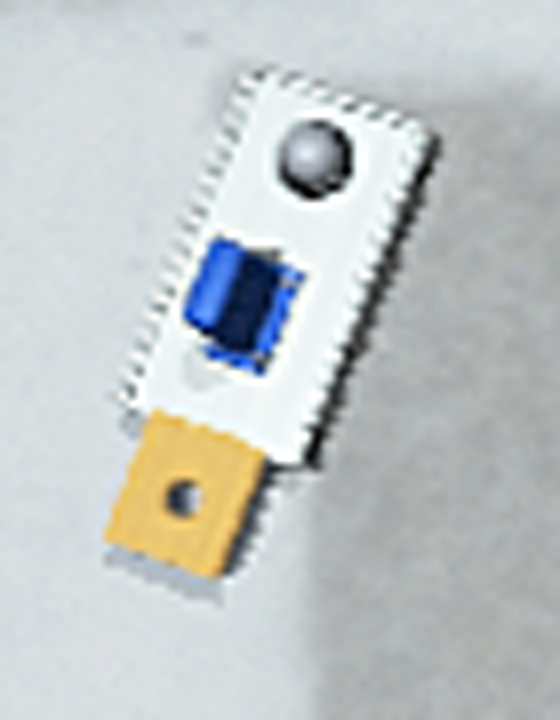

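View pics/topR.png

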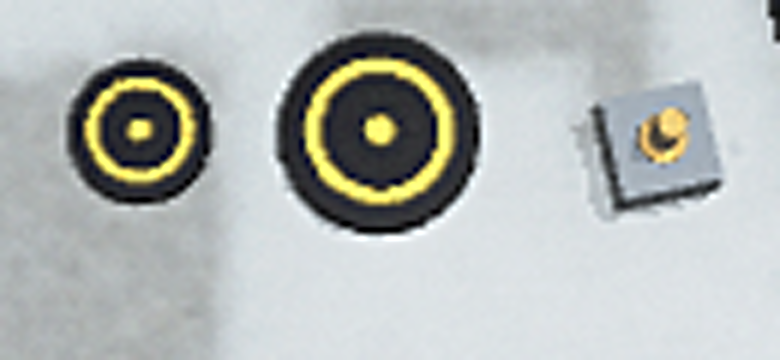

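View pics/scL.png

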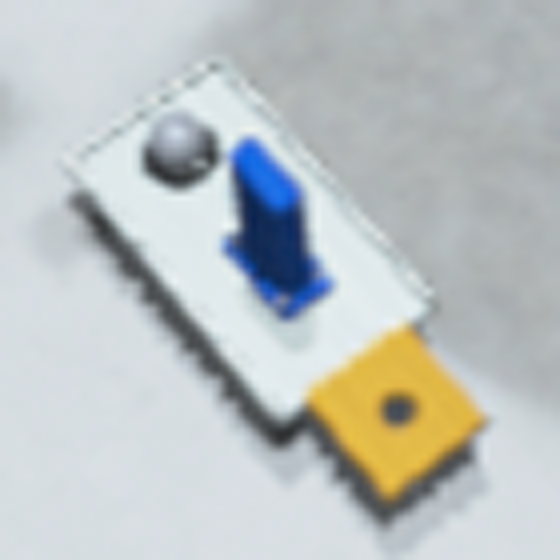

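View pics/scR.png

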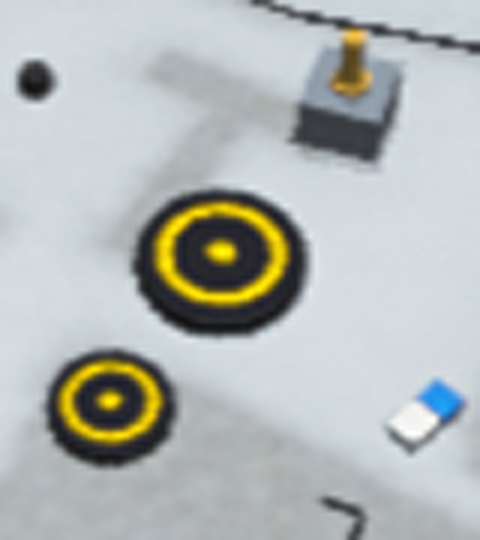

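Pads: the small one at top px (228,191) measures about 69 mm across and 10 mm high. The large one at (268,191) measures about 97 mm. The small one fits the given 72 × 11 mm, and the crop confirms it (diameter ratio 143:200 px). Now two-view positions.

```bash
python3 - <<'E'
from h import *
import pickle
t=pickle.load(open("top0.pkl","rb"))[0];s=pickle.load(open("scene0.pkl","rb"))[0]
for n,a,b,z in(("eyelet",(142.4,231.7),(229.3,285.6),.034),("pintop",(316.6,189.9),(278.6,150.5),.076),("ball",(158.9,189.3),(202.1,253.3),.045),("pad",(227.9,191.4),(237.8,211.3),.011)):
    p,d=ray(t,a);q,e=ray(s,b);d=d[0];e=e[0];k=np.linalg.lstsq(np.c_[d,-e],q-p,rcond=None)[0]
    x,y=p+d*k[0],q+e*k[1];print(n,((x+y)/2).round(4),"gap",np.linalg.norm(x-y).round(4),onplane(t,a,z)[0].round(4),onplane(s,b,z)[0].round(4))
# grip top from cloud, holder top
for n,c in(("t",t),("s",s)):
    P=cloud(c);hsv=cv2.cvtColor(c["image"],cv2.COLOR_RGB2HSV).astype(int)
    m=(hsv[...,0]>100)&(hsv[...,0]<125)&(hsv[...,1]>150)&(P[...,2]>.095)&(P[...,1]>.1)
    uv=np.argwhere(m)[:,::-1];print("grip",len(uv),onplane(c,uv,.105).mean(0))
    m=(abs(P[...,2]-.036)<.006)&(abs(P[...,0]-.54)<.05)&(abs(P[...,1]+.22)<.05)
    uv=np.argwhere(m)[:,::-1];r=cv2.minAreaRect((onplane(c,uv,.036)[:,:2]*1000).astype(np.float32));print("holder",r)
o=get_obs();print(R.from_rotvec(o["tool_rot"]).as_matrix().round(3))
print(np.degrees(o["joint_pos"]))
E
```

```text
eyelet [0.4173 0.2732 0.0306] gap 0.0008 [0.4173 0.2726 0.034 ] [0.4159 0.2744 0.034 ]
pintop [ 0.5378 -0.2195  0.0733] gap 0.0011 [ 0.5378 -0.219   0.076 ] [ 0.5361 -0.2172  0.076 ]
ball [0.5408 0.2319 0.0339] gap 0.0007 [0.5389 0.2297 0.045 ] [0.5359 0.2363 0.045 ]
pad [0.5438 0.0338 0.0071] gap 0.0006 [0.5427 0.0335 0.011 ] [0.5425 0.0362 0.011 ]
grip 170 [0.76272586 0.27690344 0.105     ]
holder ((536.9981079101562, -218.4115447998047), (50.89122772216797, 50.2081413269043), 13.183616638183594)
grip 74 [0.67652364 0.22694547 0.105     ]
holder ((533.3931884765625, -213.2437744140625), (51.34122085571289, 56.428436279296875), 16.32994270324707)
[[ 0.384 -0.     0.923]
 [-0.923  0.002  0.384]
 [-0.002 -1.     0.   ]]
[-7.60604611e+01  1.18737356e+01  8.83857423e+01 -1.56917699e-03
  7.98422074e+01 -8.62271299e+00]
```

```bash
cat >> h.py <<'E'
def plan(tcp,yaw):
    """shift in mm and turn deg (tool axes) to reach tcp with tool straight down and jaw axis at yaw deg"""
    o=get_obs();M=R.from_rotvec(o["tool_rot"]).as_matrix()
    a=np.radians(yaw);x=np.array([np.cos(a),np.sin(a),0]);y=np.array([0,0,-1.]);T=np.c_[x,y,np.cross(x,y)]
    print("t",o["t"],"pos",o["ee_pos"].round(4),"F",o["wrist_force"].round(1),"w",o["width"].round(4),"yaw",np.degrees(np.arctan2(M[1,0],M[0,0])).round(2),"down",M[:,1].round(4))
    print("turn",np.degrees(R.from_matrix(M.T@T).as_rotvec()).round(2),"shift",(M.T@(np.array(tcp)-o["ee_pos"])*1000).round(1))
E
python3 - <<'E'
from h import *
import pickle
P=cloud(pickle.load(open("top0.pkl","rb"))[0]).reshape(-1,3)
for x0 in np.arange(.15,.7,.05):
    print(x0.round(2),[ (P[(abs(P[:,0]-x0)<.025)&(abs(P[:,1]-y0)<.025),2].max(initial=-9)).round(2) for y0 in np.arange(-.6,-.1,.05)])
plan([.538,-.219,.32],70.5)
E
```

```text
0.15 [np.float64(-0.76), np.float64(-0.77), np.float64(0.57), np.float64(0.61), np.float64(0.62), np.float64(0.65), np.float64(0.67), np.float64(0.7), np.float64(0.72), np.float64(0.74)]
0.2 [np.float64(-0.77), np.float64(0.44), np.float64(0.56), np.float64(0.14), np.float64(0.62), np.float64(0.65), np.float64(0.67), np.float64(0.69), np.float64(0.71), np.float64(0.72)]
0.25 [np.float64(0.35), np.float64(0.35), np.float64(0.59), np.float64(0.61), np.float64(0.61), np.float64(0.61), np.float64(0.11), np.float64(0.19), np.float64(0.17), np.float64(0.02)]
0.3 [np.float64(0.35), np.float64(-9.0), np.float64(0.54), np.float64(0.13), np.float64(0.14), np.float64(0.14), np.float64(0.17), np.float64(0.19), np.float64(0.01), np.float64(0.01)]
0.35 [np.float64(-9.0), np.float64(-9.0), np.float64(-9.0), np.float64(0.0), np.float64(0.03), np.float64(0.03), np.float64(0.1), np.float64(0.01), np.float64(0.01), np.float64(0.01)]
0.4 [np.float64(-9.0), np.float64(-9.0), np.float64(-9.0), np.float64(0.0), np.float64(0.03), np.float64(0.03), np.float64(0.03), np.float64(0.01), np.float64(0.01), np.flo
[... 673 characters left out ...]
.01), np.float64(0.01), np.float64(0.01), np.float64(0.01), np.float64(0.01)]
0.65 [np.float64(-9.0), np.float64(-9.0), np.float64(-9.0), np.float64(0.0), np.float64(0.01), np.float64(0.01), np.float64(0.01), np.float64(0.01), np.float64(0.01), np.float64(0.01)]Traceback (most recent call last):
  File "<stdin>", line 6, in <module>
  File "h.py", line 33, in plan
    print("t",o["t"],"pos",o["ee_pos"].round(4),"F",o["wrist_force"].round(1),"w",o["width"].round(4),"yaw",np.degrees(np.arctan2(M[1,0],M[0,0])).round(2),"down",M[:,1].round(4))
                                                                                  ^^^^^^^^^^^^^^^^
AttributeError: 'float' object has no attribute 'round'
```

```bash
sed -i 's/o\["width"\].round(4)/round(float(o["width"]),4)/' h.py; python3 -c "
from h import *
plan([.538,-.219,.32],70.5)"
```

```text
t 0.15 pos [ 0.2204 -0.5304  0.2046] F [ 0.4 -0.7 -0.3] w 0.0937 yaw -67.44 down [-5.0e-04  1.7e-03 -1.0e+00]
turn [-1.3000e-01 -1.3794e+02 -3.0000e-02] shift [-165.9 -115.1  412.7]
```

Emit:
move_arm:
  targets:
    - [[0, 0, 0], [0, -40, 0], 100]
    - [[0, 0, 0], [0, -80, 0], 100]
    - [[0, 0, 0], [0, -116, 0], 100]
    - [[0, 0, 0], [0, -116, 0], 100]

```text
t: 0.48
ee_pos: [0.2215, -0.5344, 0.3299]
tool_rot: [-1.38, 0.907, -0.924]
wrist_force: [-0.1, -1.0, 1.0]
width: 0.094
```

Emit:
move_arm:
  targets:
    - [[0, -7, 0], [-16, 0, 41], 100]
    - [[0, -14, 0], [-33, 0, 82], 100]
    - [[0, -21, 0], [-50, 0, 123], 100]
    - [[0, -28, 0], [-66, 0, 164], 100]
    - [[0, -35, 0], [-83, 0, 205], 100]
    - [[0, -42, 0], [-100, 0, 246], 100]
    - [[0, -49, 0], [-116, 0, 287], 100]
    - [[0, -56, 0], [-133, 0, 328], 100]
    - [[0, -63, 0], [-150, 0, 369], 100]
    - [[0, -70, 0], [-166, 0, 412], 100]

```text
t: 1.32
ee_pos: [0.5199, -0.2395, 0.3266]
tool_rot: [-1.584, -0.042, 0.038]
wrist_force: [0.1, -0.2, 0.6]
width: 0.0939
```

```bash
python3 -c "
from h import *
plan([.538,-.219,.32],70.5)"
```

```text
t 1.3167 pos [ 0.5199 -0.2395  0.3266] F [ 0.1 -0.2  0.6] w 0.0939 yaw 2.92 down [ 0.0031 -0.0132 -0.9999]
turn [  0.76 -67.58  -0.33] shift [19.1  6.3 19.6]
```

Emit:
move_arm:
  targets:
    - [[0, -7, 0], [5, 6, 5], 100]
    - [[0, -14, 0], [10, 20, 10], 100]
    - [[0, -21, 0], [19, 40, 20], 100]
    - [[0, -28, 0], [19, 60, 20], 100]
    - [[0, -35, 0], [19, 80, 20], 100]
    - [[0, -42, 0], [19, 106, 20], 100]
    - [[0, -49, 0], [19, 106, 20], 100]
    - [[0, -56, 0], [19, 106, 20], 100]
    - [[0, -63, 0], [19, 106, 20], 100]
    - [[0.8, -67.6, -0.3], [19, 106, 20], 100]

```text
t: 2.15
ee_pos: [0.5377, -0.2192, 0.2194]
tool_rot: [-1.346, -0.959, 0.96]
wrist_force: [-0.2, -0.9, -0.2]
width: 0.094
```

```bash
python3 - <<'E'
from h import *
plan([.538,-.219,.045],70.5)
o=get_obs();c=capture("wrist");save("w1",c["image"],1.5)
print(proj(c,[[.538,-.219,.076],[.538,-.219,.036]],o)*1.5)
import pickle;pickle.dump((c,o),open("w1.pkl","wb"))
E
```

```text
t 2.15 pos [ 0.5377 -0.2192  0.2194] F [-0.2 -0.9 -0.2] w 0.094 yaw 70.87 down [-0.0022  0.0014 -1.    ]
turn [-0.15  0.37  0.03] shift [ 1.000e-01  1.744e+02 -7.000e-01]
[[385.31014214 272.82257872]
 [385.23753242 262.22885959]]
```

View pics/w1.png

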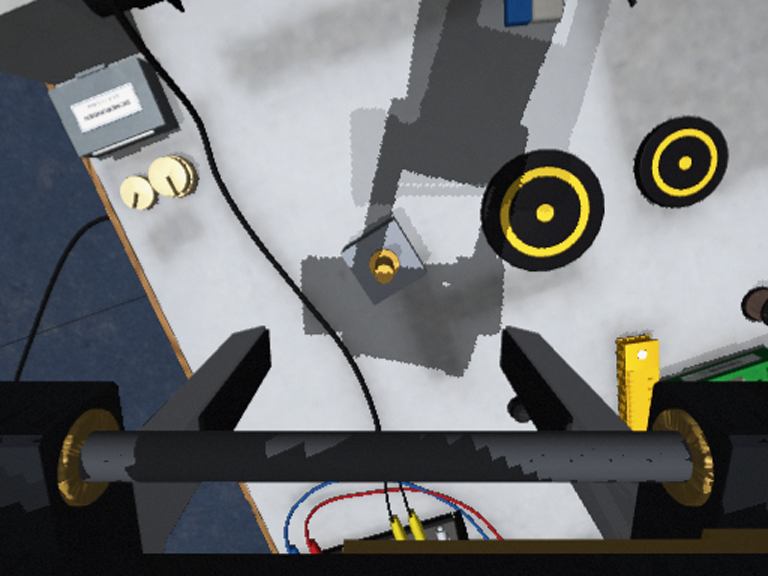

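The pin top sits at (384,271) in the wrist view and was predicted at (385,273), so the position is confirmed. I descend.

Emit:
move_arm:
  targets:
    - [[-0.15, 0.4, 0], [0, 30, -0.5], 60]
    - [[-0.15, 0.4, 0], [0, 65, -0.5], 60]
    - [[-0.15, 0.4, 0], [0, 100, -0.5], 60]
    - [[-0.15, 0.4, 0], [0, 130, -0.5], 60]
    - [[-0.15, 0.4, 0], [0, 150, -0.5], 60]
    - [[-0.15, 0.4, 0], [0, 162, -0.5], 60]
    - [[-0.15, 0.4, 0], [0, 170, -0.5], 60]
    - [[-0.15, 0.4, 0], [0, 174, -0.5], 60]
    - [[-0.15, 0.4, 0], [0, 174, -0.5], 60]

```text
t: 2.95
ee_pos: [0.5383, -0.22, 0.0455]
tool_rot: [-1.351, -0.955, 0.954]
wrist_force: [-1.3, 0.3, 0.2]
width: 0.0563
```

```bash
python3 - <<'E'
from h import *
plan([.538,-.219,.045],70.5)
o=get_obs();c=capture("wrist");save("w2",c["image"],1.5)
print(proj(c,[[.538,-.219,.076],[.538,-.219,.036]],o)*1.5)
E
```

```text
t 2.95 pos [ 0.5383 -0.22    0.0455] F [-1.3  0.3  0.2] w 0.0563 yaw 70.48 down [ 7.e-04  4.e-04 -1.e+00]
turn [ 0.03 -0.02  0.03] shift [0.9 0.5 0.6]
[[387.84566444 376.75004342]
 [387.21928112 336.49850386]]
```

View pics/w2.png

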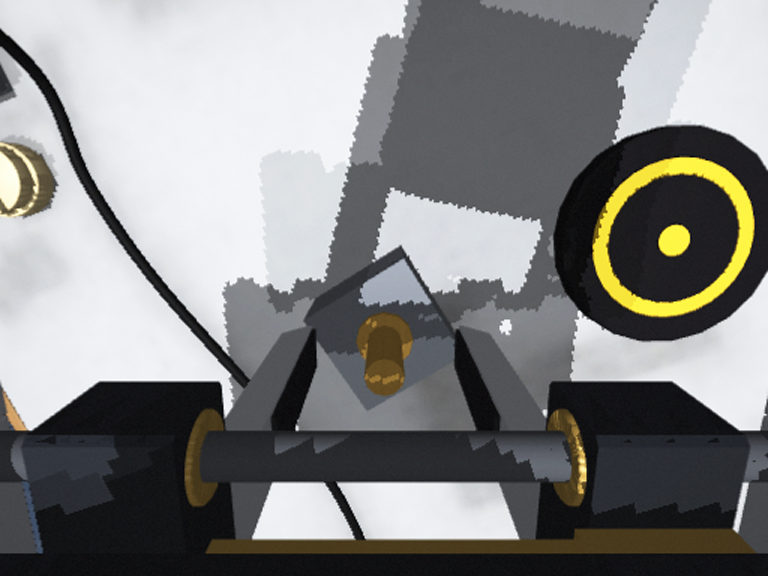

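The pin handle is centred between the fingers, with its top at (384,377). I close.

Emit:
move_arm:
  targets:
    - [[0, 0, 0], [0, 0, 0], 0]
    - [[0, 0, 0], [0, 0, 0], 0]
    - [[0, 0, 0], [0, 0, 0], 0]
    - [[0, 0, 0], [0, 0, 0], 0]
    - [[0, 0, 0], [0, 0, 0], 0]
    - [[0, 0, 0], [0, 0, 0], 0]
    - [[0, 0, 0], [0, 0, 0], 0]

```text
t: 3.58
ee_pos: [0.5388, -0.2203, 0.0465]
tool_rot: [-1.353, -0.956, 0.954]
wrist_force: [0.3, 0.5, -0.2]
width: 0.0133
```

```bash
python3 - <<'E'
from h import *
plan([.538,-.219,.045],70.5)
E
```

```text
t 3.5833 pos [ 0.5388 -0.2203  0.0465] F [ 0.3  0.5 -0.2] w 0.0133 yaw 70.49 down [ 2.e-03 -4.e-04 -1.e+00]
turn [ 0.11 -0.01  0.01] shift [1.  1.5 1.2]
```

Emit:
move_arm:
  targets:
    - [[0, 0, 0], [0, -10, 0], 0]
    - [[0, 0, 0], [0, -25, 0], 0]
    - [[0, 0, 0], [0, -50, 0], 0]
    - [[0, 0, 0], [0, -80, 0], 0]
    - [[0, 0, 0], [0, -105, 0], 0]
    - [[0, 0, 0], [0, -120, 0], 0]
    - [[0, 0, 0], [0, -120, 0], 0]

```text
t: 4.17
ee_pos: [0.5414, -0.2219, 0.172]
tool_rot: [-1.362, -0.96, 0.952]
wrist_force: [0.7, 0.5, 0.2]
width: 0.0135
```

```bash
python3 - <<'E'
from h import *
plan([.4173,.2728,.165],70.5)
o=get_obs();c=capture("wrist");save("w3",c["image"],1.5)
E
```

```text
t 4.1667 pos [ 0.5414 -0.2219  0.172 ] F [0.7 0.5 0.2] w 0.0135 yaw 70.49 down [ 0.01   -0.0052 -0.9999]
turn [ 0.64 -0.01 -0.09] shift [424.8   3.2 282.2]
```

View pics/w3.png

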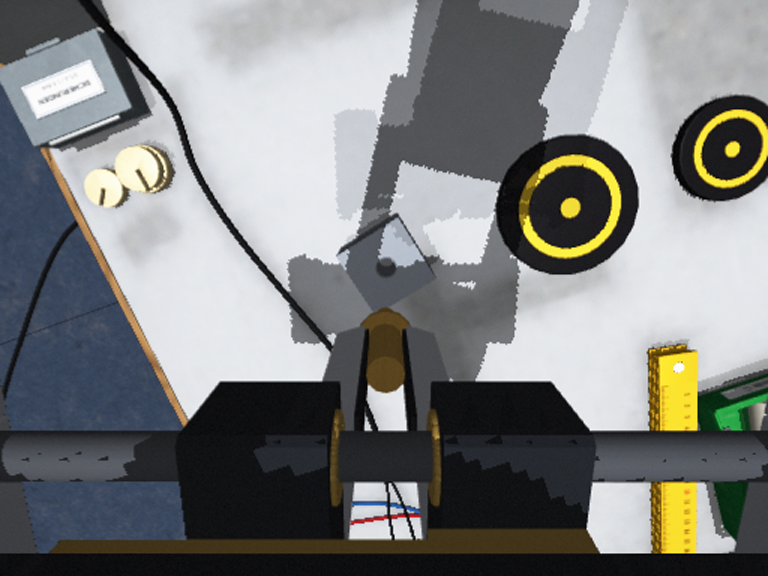

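Emit:
move_arm:
  targets:
    - [[0.2, 0, 0], [15, 0, 10], 0]
    - [[0.4, 0, 0], [42, 0, 28], 0]
    - [[0.6, 0, 0], [70, 0, 46], 0]
    - [[0.6, 0, 0], [98, 0, 65], 0]
    - [[0.6, 0, 0], [126, 0, 84], 0]
    - [[0.6, 0, 0], [154, 0, 102], 0]
    - [[0.6, 0, 0], [182, 0, 121], 0]
    - [[0.6, 0, 0], [210, 0, 139], 0]
    - [[0.6, 0, 0], [238, 0, 158], 0]
    - [[0.6, 0, 0], [266, 0, 177], 0]

```text
t: 5.05
ee_pos: [0.4591, 0.0908, 0.1659]
tool_rot: [-1.346, -0.949, 0.959]
wrist_force: [0.5, -0.2, 0.1]
width: 0.0133
```

```bash
python3 - <<'E'
from h import *
plan([.4173,.2728,.172],70.5)
E
```

```text
t 5.05 pos [0.4591 0.0908 0.1659] F [ 0.5 -0.2  0.1] w 0.0133 yaw 70.49 down [-7.5e-03  7.0e-04 -1.0e+00]
turn [-0.42 -0.01 -0.11] shift [157.5  -5.7 100.3]
```

Emit:
move_arm:
  targets:
    - [[-0.4, 0, 0], [30, 0, 19], 0]
    - [[-0.4, 0, 0], [60, -2, 38], 0]
    - [[-0.4, 0, 0], [90, -4, 57], 0]
    - [[-0.4, 0, 0], [118, -6, 75], 0]
    - [[-0.4, 0, 0], [140, -6, 89], 0]
    - [[-0.4, 0, 0], [152, -6, 97], 0]
    - [[-0.4, 0, 0], [157, -6, 100], 0]
    - [[-0.4, 0, 0], [157, -6, 100], 0]
    - [[-0.4, 0, 0], [157, -6, 100], 0]

```text
t: 5.8
ee_pos: [0.4162, 0.2716, 0.1711]
tool_rot: [-1.352, -0.952, 0.959]
wrist_force: [-0.8, 0.5, -0.1]
width: 0.0135
```

```bash
python3 - <<'E'
from h import *
import pickle
plan([.4173,.2728,.172],70.5)
o=get_obs();c=capture("wrist");save("w4",c["image"],1.5);pickle.dump((c,o),open("w4.pkl","wb"))
t=capture("top");s=capture("scene");pickle.dump((t,s),open("ts4.pkl","wb"));save("t4",t["image"][160:270,100:210],5);save("s4",s["image"][200:310,170:280],5)
print(proj(c,[[.4173,.2728,.034]],o)*1.5)
E
```

```text
t 5.8 pos [0.4162 0.2716 0.1711] F [-0.8  0.5 -0.1] w 0.0135 yaw 70.52 down [-0.0032 -0.0032 -1.    ]
turn [-0.11  0.02 -0.23] shift [ 1.4 -0.9 -0.6]
[[387.97198231 275.14167865]]
```

View pics/w4.png

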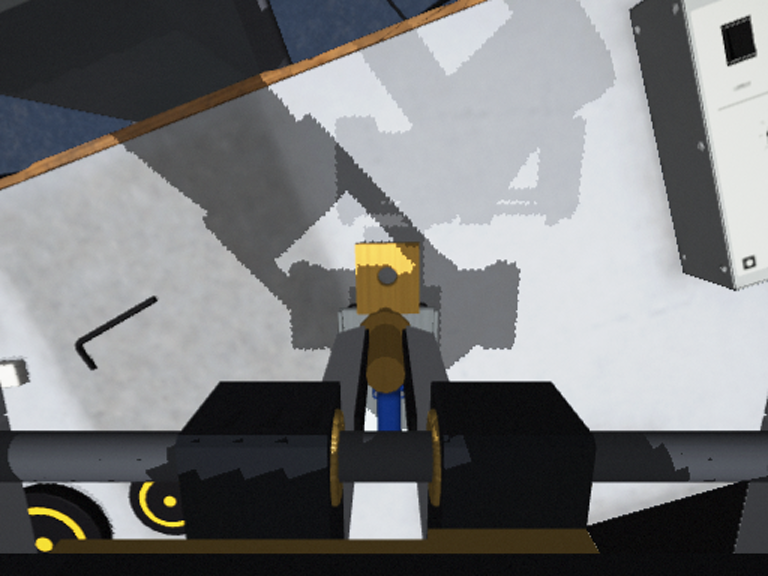

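View pics/s4.png

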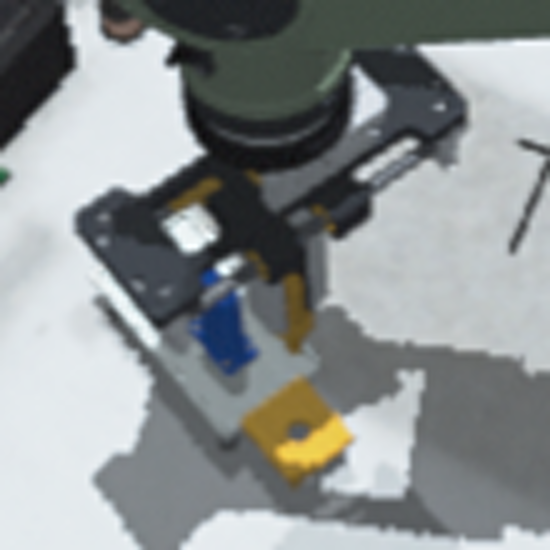

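```bash
python3 - <<'E'
from h import *
import pickle
c,o=pickle.load(open("w4.pkl","rb"));save("w4c",c["image"][155:270,215:300],7)
im=c["image"].copy();g=np.clip(im[155:270,215:300].astype(float)*2.2,0,255).astype(np.uint8);save("w4d",g,5)
E
```

```text
(no output)
```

View pics/w4d.png

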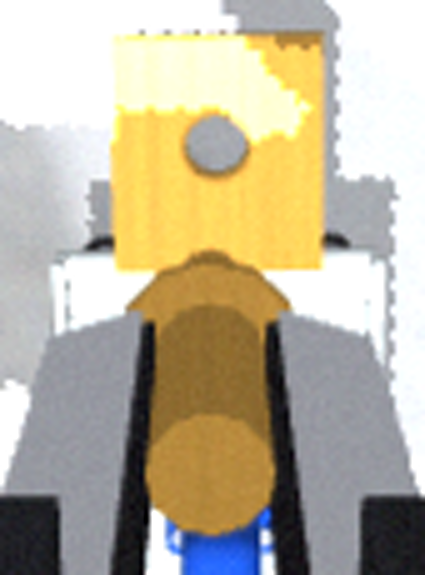

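```bash
python3 - <<'E'
from h import *
import pickle
c,o=pickle.load(open("w4.pkl","rb"))
px=lambda x,y:((x+.5)/5-.5+215,(y+.5)/5-.5+155)
M=R.from_rotvec(o["tool_rot"]).as_matrix();zt=o["ee_pos"][2]
for n,p,z in(("eye",px(217,145),.034),("pintop",px(210.5,475),zt+.0295),("collarfar",px(210,265),zt-.0405+.03),("tipfar",px(210,250),zt-.0405)):
    w=onplane(c,[p],z,o)[0];print(n,w.round(4),"tool",(M.T@(w-o["ee_pos"])*1000).round(1))
for a in((147,475),(275,475)):
    w=onplane(c,[px(*a)],zt+.0295,o)[0];print((M.T@(w-o["ee_pos"])*1000).round(1))
E
```

```text
eye [0.4172 0.2721 0.034 ] tool [  1.3 137.1  -1.1]
pintop [0.4154 0.272  0.2006] tool [ -0.1 -29.5   1. ]
collarfar [0.4054 0.2753 0.1606] tool [-0.1 10.5 11.4]
tipfar [0.4117 0.2729 0.1306] tool [-0.1 40.5  4.6]
[ -6.6 -29.5   1. ]
[  6.6 -29.5   1. ]
```

Pin axis in tool x is -0.1 mm, and its tip z is about -0.6 mm. The eyelet is at (+1.3, -1.1), so I shift (+1.4, -0.4) and go down to just above the lug.

Emit:
move_arm:
  targets:
    - [[-0.1, 0, -0.2], [1.4, 10, -0.4], 0]
    - [[-0.1, 0, -0.2], [1.4, 25, -0.4], 0]
    - [[-0.1, 0, -0.2], [1.4, 45, -0.4], 0]
    - [[-0.1, 0, -0.2], [1.4, 65, -0.4], 0]
    - [[-0.1, 0, -0.2], [1.4, 78, -0.4], 0]
    - [[-0.1, 0, -0.2], [1.4, 85, -0.4], 0]
    - [[-0.1, 0, -0.2], [1.4, 88, -0.4], 0]
    - [[-0.1, 0, -0.2], [1.4, 88, -0.4], 0]
    - [[-0.1, 0, -0.2], [1.4, 88, -0.4], 0]

```text
t: 6.7
ee_pos: [0.4187, 0.2721, 0.0844]
tool_rot: [-1.353, -0.955, 0.951]
wrist_force: [0.8, -0.2, -0.4]
width: 0.0134
```

```bash
python3 - <<'E'
from h import *
import pickle
plan([.4173,.2724,.045],70.5)
o=get_obs();c=capture("wrist");pickle.dump((c,o),open("w5.pkl","wb"))
g=np.clip(c["image"][155:270,215:300].astype(float)*1.8,0,255).astype(np.uint8);save("w5d",g,5)
t=capture("top");s=capture("scene");save("s5",s["image"][230:310,180:260],7)
E
```

```text
t 6.7 pos [0.4187 0.2721 0.0844] F [ 0.8 -0.2 -0.4] w 0.0134 yaw 70.37 down [ 2.2e-03  9.0e-04 -1.0e+00]
turn [ 0.1  -0.13  0.09] shift [-0.3 39.4  1.5]
```

View pics/w5d.png

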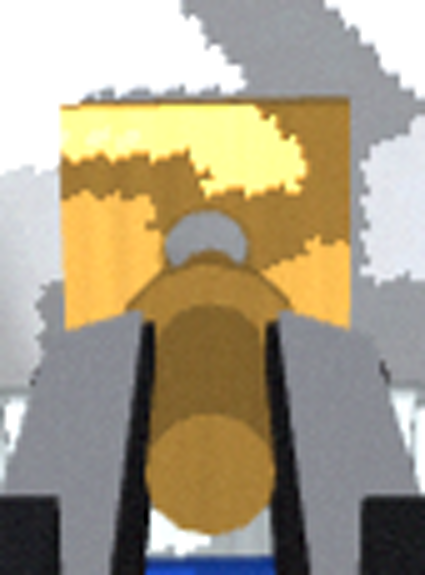

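View pics/s5.png

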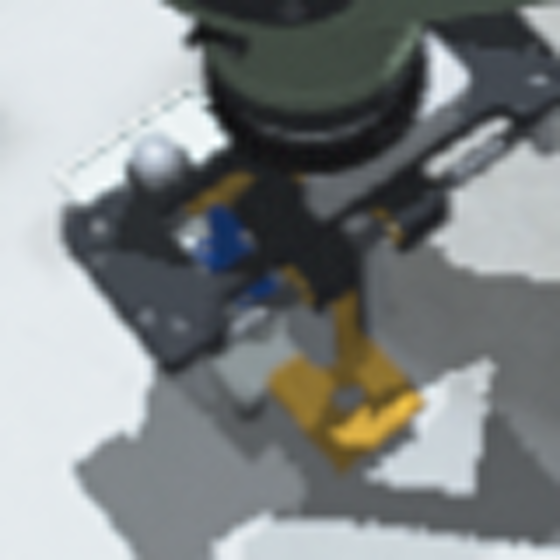

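```bash
python3 - <<'E'
from h import *
import pickle
c,o=pickle.load(open("w5.pkl","rb"))
px=lambda x,y:((x+.5)/5-.5+215,(y+.5)/5-.5+155)
M=R.from_rotvec(o["tool_rot"]).as_matrix();zt=o["ee_pos"][2]
for n,p,z in(("eyetop",px(206,210),.034),("eyeL",px(164,250),.034),("eyeR",px(247,250),.034),("lugL",px(61,110),.034),("lugR",px(350,110),.034),("lugfar",px(205,105),.034),("pintop",px(210.5,475),zt+.0295),("collarfar",px(210,265),zt-.0405+.03),("tipfar r5",px(210,250),zt-.0375)):
    w=onplane(c,[p],z,o)[0];print(n,w.round(4),"tool",(M.T@(w-o["ee_pos"])*1000).round(1))
E
```

```text
eyetop [0.411  0.2742 0.034 ] tool [-0.7 50.4  8. ]
eyeL [0.4148 0.266  0.034 ] tool [-7.1 50.4  1.7]
eyeR [0.4191 0.2779 0.034 ] tool [ 5.5 50.4  1.7]
lugL [0.3893 0.259  0.034 ] tool [-22.3  50.3  23.4]
lugR [0.4037 0.2996 0.034 ] tool [20.8 50.4 23.4]
lugfar [0.3958 0.2795 0.034 ] tool [-0.9 50.4 24.2]
pintop [0.4177 0.2724 0.1139] tool [ -0.1 -29.5   1. ]
collarfar [0.4079 0.2759 0.0739] tool [-0.1 10.5 11.4]
tipfar r5 [0.4136 0.2739 0.0469] tool [-0.1 37.5  5.5]
```

Emit:
move_arm:
  targets:
    - [[0.1, -0.1, 0.1], [-0.7, 0, 0.9], 0]
    - [[0.1, -0.1, 0.1], [-0.7, 2, 0.9], 0]
    - [[0.1, -0.1, 0.1], [-0.7, 5, 0.9], 0]
    - [[0.1, -0.1, 0.1], [-0.7, 8, 0.9], 0]
    - [[0.1, -0.1, 0.1], [-0.7, 11, 0.9], 0]
    - [[0.1, -0.1, 0.1], [-0.7, 14, 0.9], 0]
    - [[0.1, -0.1, 0.1], [-0.7, 17, 0.9], 0]
    - [[0.1, -0.1, 0.1], [-0.7, 17, 0.9], 0]

```text
t: 7.52
ee_pos: [0.4173, 0.2718, 0.067]
tool_rot: [-1.351, -0.954, 0.956]
wrist_force: [-0.7, -0.2, -1.0]
width: 0.0136
```

```bash
python3 - <<'E'
from h import *
import pickle
plan([.4179,.2718,.0445],70.5)
o=get_obs();c=capture("wrist");pickle.dump((c,o),open("w6.pkl","wb"))
g=np.clip(c["image"][155:270,195:320].astype(float)*1.8,0,255).astype(np.uint8);save("w6d",g,5)
E
```

```text
t 7.5167 pos [0.4173 0.2718 0.067 ] F [-0.7 -0.2 -1. ] w 0.0136 yaw 70.49 down [-7.e-04 -5.e-04 -1.e+00]
turn [-0.03 -0.01 -0.04] shift [ 0.2 22.5 -0.6]
```

View pics/w6d.png

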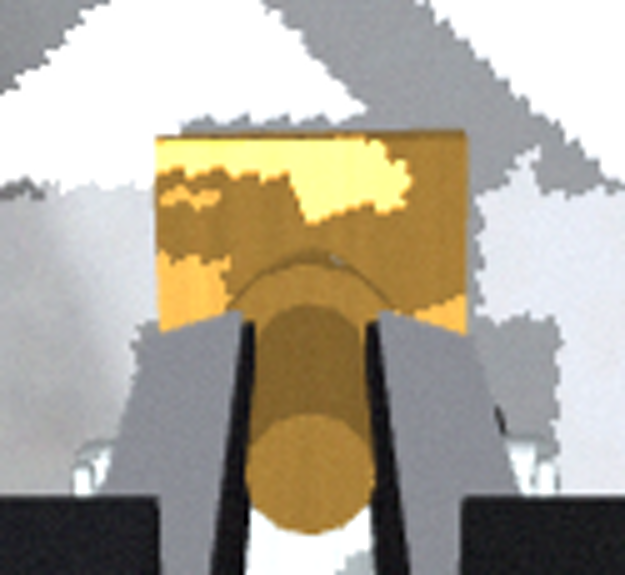

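There's no force and the pin hasn't shifted in the grip (top still at (310,475)). The tip is at z ≈ 26 mm, so it's inside the eyelet. I continue down.

Emit:
move_arm:
  targets:
    - [[0, 0, 0], [0, 4, 0], 0]
    - [[0, 0, 0], [0, 8, 0], 0]
    - [[0, 0, 0], [0, 12, 0], 0]
    - [[0, 0, 0], [0, 15, 0], 0]
    - [[0, 0, 0], [0, 18, 0], 0]
    - [[0, 0, 0], [0, 20, 0], 0]
    - [[0, 0, 0], [0, 21, 0], 0]
    - [[0, 0, 0], [0, 21, 0], 0]

```text
t: 8.23
ee_pos: [0.4173, 0.2719, 0.046]
tool_rot: [-1.351, -0.954, 0.955]
wrist_force: [-0.2, -0.3, -1.1]
width: 0.0131
```

```bash
python3 - <<'E'
from h import *
import pickle
plan([.4179,.2718,.0445],70.5)
o=get_obs();c=capture("wrist");pickle.dump((c,o),open("w7.pkl","wb"))
g=np.clip(c["image"][155:270,195:320].astype(float)*1.8,0,255).astype(np.uint8);save("w7d",g,5)
E
```

```text
t 8.2333 pos [0.4173 0.2719 0.046 ] F [-0.2 -0.3 -1.1] w 0.0131 yaw 70.5 down [-6.e-04 -4.e-04 -1.e+00]
turn [-0.03 -0.   -0.03] shift [ 0.1  1.5 -0.6]
```

View pics/w7d.png

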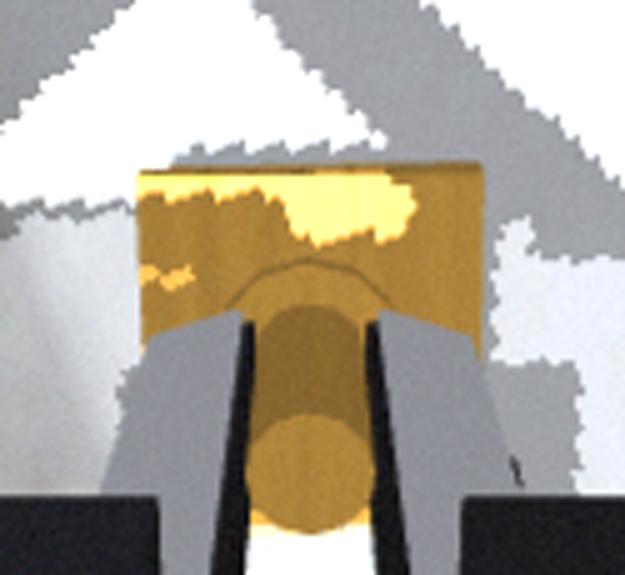

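Emit:
move_arm:
  targets:
    - [[0, 0, 0], [0, 1, 0], 0]
    - [[0, 0, 0], [0, 1, 0], 0]
    - [[0, 0, 0], [0, 1, 0], 40]
    - [[0, 0, 0], [0, 1, 0], 40]
    - [[0, 0, 0], [0, 1, 0], 40]
    - [[0, 0, 0], [0, 1, 0], 40]
    - [[0, 0, 0], [0, 1, 0], 40]

```text
t: 8.87
ee_pos: [0.4175, 0.2719, 0.0453]
tool_rot: [-1.351, -0.955, 0.955]
wrist_force: [0.2, -0.0, 0.4]
width: 0.0374
```

Emit:
move_arm:
  targets:
    - [[0, 0, 0], [0, -15, 0], 40]
    - [[0, 0, 0], [0, -40, 0], 60]
    - [[0, 0, 0], [0, -70, 0], 60]
    - [[0, 0, 0], [0, -100, 0], 60]
    - [[0, 0, 0], [0, -120, 0], 60]
    - [[0, 0, 0], [0, -120, 0], 60]

```text
t: 9.37
ee_pos: [0.4211, 0.2736, 0.1708]
tool_rot: [-1.354, -0.964, 0.947]
wrist_force: [0.5, -0.5, 0.3]
width: 0.0562
```

```bash
python3 - <<'E'
from h import *
import pickle
plan([.483,.249,.165],70.5)
o=get_obs();c=capture("wrist");pickle.dump((c,o),open("w8.pkl","wb"));save("w8",c["image"],1.5)
print(1.5*proj(c,[[.4173,.2722,.074],[.483,.249,.105]],o))
E
```

```text
t 9.3667 pos [0.4211 0.2736 0.1708] F [ 0.5 -0.5  0.3] w 0.0562 yaw 70.5 down [ 0.0096  0.004  -0.9999]
turn [ 0.44 -0.    0.4 ] shift [ -2.6   6.3 -66.5]
[[379.69792627 281.83139213]
 [379.99588858 412.20141488]]
```

View pics/w8.png

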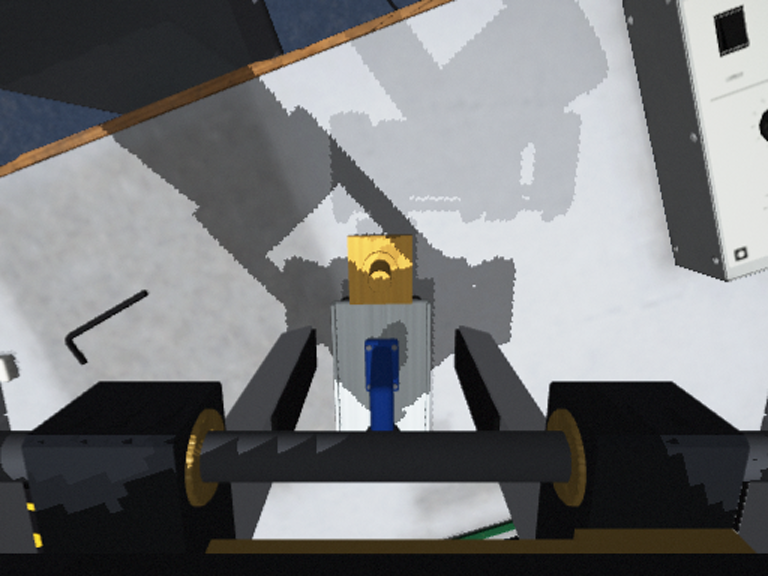

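```bash
python3 - <<'E'
from h import *
import pickle
c,o=pickle.load(open("w8.pkl","rb"));save("w8c",c["image"][145:290,205:305],5)
P=cloud(c,o);print(P[170:192:2,253,2].round(3)); 
s=capture("scene");save("s8",s["image"][230:310,180:260],7)
E
```

```text
[0.037 0.037 0.044 0.055 0.065 0.073 0.073 0.072 0.073 0.073 0.073]
```

View pics/w8c.png

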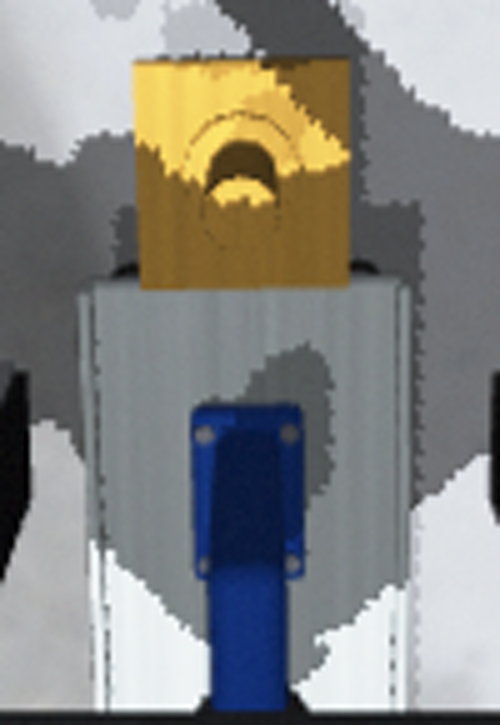

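View pics/s8.png

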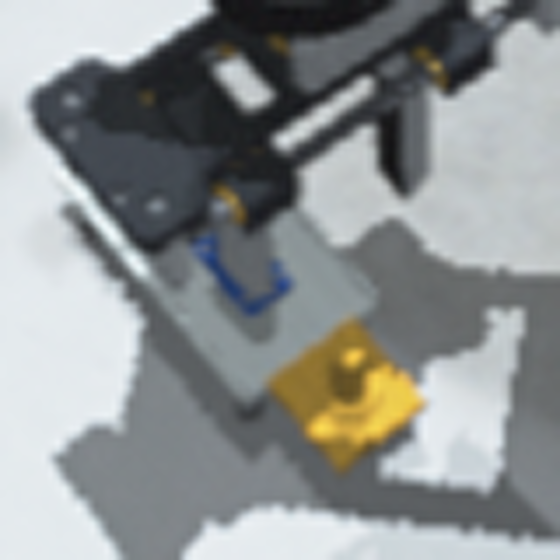

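The pin is seated: the collar top reads 37–38 mm, the pin top 73 mm, and it stands upright and free. Next I locate the grip.

```bash
python3 - <<'E'
from h import *
import pickle
c,o=pickle.load(open("w8.pkl","rb"))
px=lambda x,y:((x+.5)/5-.5+205,(y+.5)/5-.5+145)
P=cloud(c,o)
q=P[(P[...,2]>.028)&(P[...,2]<.037)&(abs(P[...,0]-.44)<.05)&(abs(P[...,1]-.26)<.05)]
for n,p,z in(("lugL0",px(134,60),.034),("lugR0",px(350,60),.034),("lugL1",px(140,285),.034),("lugR1",px(348,285),.034),("plL",px(80,285),.038),("plR",px(411,285),.038),("plL2",px(106,700),.038),("plR2",px(393,700),.038),("gripL",px(209,600),.105),("gripR",px(287,600),.105)):
    print(n,onplane(c,[p],z,o)[0].round(4))
for v in (262,268,275,282): 
    print(v,[P[v,int(u),:].round(3).tolist() for u in (249,253,257)])
E
```

```text
lugL0 [0.3884 0.2591 0.034 ]
lugR0 [0.4031 0.3002 0.034 ]
lugL1 [0.4331 0.2435 0.034 ]
lugR1 [0.4478 0.2846 0.034 ]
plL [0.4279 0.2325 0.038 ]
plR [0.451 0.297 0.038]
plL2 [0.5194 0.2033 0.038 ]
plR2 [0.5409 0.2633 0.038 ]
gripL [0.4719 0.2467 0.105 ]
gripR [0.4764 0.2592 0.105 ]
262 [[0.472, 0.249, 0.102], [0.472, 0.253, 0.104], [0.474, 0.256, 0.102]]
268 [[0.476, 0.247, 0.103], [0.478, 0.251, 0.103], [0.479, 0.254, 0.103]]
275 [[0.483, 0.245, 0.103], [0.484, 0.248, 0.104], [0.485, 0.252, 0.104]]
282 [[0.49, 0.243, 0.102], [0.49, 0.246, 0.104], [0.492, 0.249, 0.103]]
```

Emit:
move_arm:
  targets:
    - [[0.2, 0.2, 0.2], [-1, 0, -15], 60]
    - [[0.4, 0.2, 0.4], [-2, 0, -40], 60]
    - [[0.4, 0.2, 0.4], [-2.5, 0, -58], 60]
    - [[0.4, 0.2, 0.4], [-2.5, 0, -66], 60]
    - [[0.4, 0.2, 0.4], [-2.5, 0, -66.5], 60]
    - [[0.4, 0.2, 0.4], [-2.5, 0, -66.5], 60]

```text
t: 9.97
ee_pos: [0.4792, 0.247, 0.1643]
tool_rot: [-1.35, -0.942, 0.96]
wrist_force: [-0.7, 0.0, 0.6]
width: 0.0562
```

```bash
python3 - <<'E'
from h import *
import pickle
plan([.483,.2494,.063],70.7)
o=get_obs();c=capture("wrist");pickle.dump((c,o),open("w9.pkl","wb"));save("w9",c["image"],1.5)
print(1.5*proj(c,[[.483,.2494,.105]],o))
E
```

```text
t 9.9667 pos [0.4792 0.247  0.1643] F [-0.7  0.   0.6] w 0.0562 yaw 70.23 down [-0.0107 -0.0045 -0.9999]
turn [-0.49 -0.47 -0.45] shift [  4.3 101.3  -3.6]
[[392.67939697 311.17132097]]
```

View pics/w9.png

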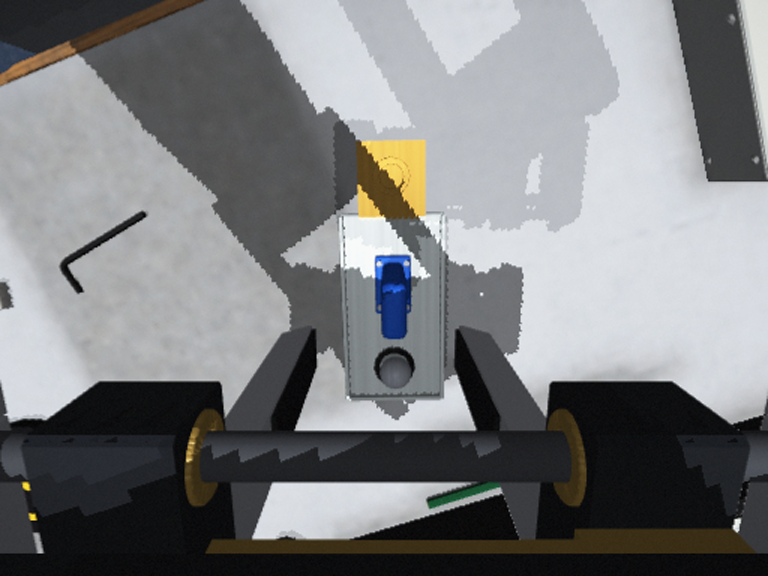

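The grip top is centred at (395,311), against a prediction of (393,311); I adjust +1 mm in x and descend.

Emit:
move_arm:
  targets:
    - [[-0.5, -0.5, -0.4], [5, 5, -3.5], 60]
    - [[-0.5, -0.5, -0.4], [5, 25, -3.5], 60]
    - [[-0.5, -0.5, -0.4], [5, 50, -3.5], 60]
    - [[-0.5, -0.5, -0.4], [5, 75, -3.5], 60]
    - [[-0.5, -0.5, -0.4], [5, 92, -3.5], 60]
    - [[-0.5, -0.5, -0.4], [5, 101, -3.5], 60]
    - [[-0.5, -0.5, -0.4], [5, 101, -3.5], 60]
    - [[-0.5, -0.5, -0.4], [5, 101, -3.5], 60]

```text
t: 10.68
ee_pos: [0.4824, 0.2507, 0.0635]
tool_rot: [-1.35, -0.959, 0.96]
wrist_force: [-0.0, 0.1, 1.3]
width: 0.0567
```

```bash
python3 - <<'E'
from h import *
import pickle
plan([.4834,.2504,.063],70.7)
o=get_obs();c=capture("wrist");pickle.dump((c,o),open("w10.pkl","wb"));save("w10",c["image"],1.5)
print(1.5*proj(c,[[.4834,.2504,.105]],o))
E
```

```text
t 10.6833 pos [0.4824 0.2507 0.0635] F [-0.   0.1  1.3] w 0.0567 yaw 70.82 down [-2.e-04 -8.e-04 -1.e+00]
turn [ 0.01  0.12 -0.04] shift [ 0.   0.5 -1.1]
[[385.20857493 396.3969931 ]]
```

View pics/w10.png

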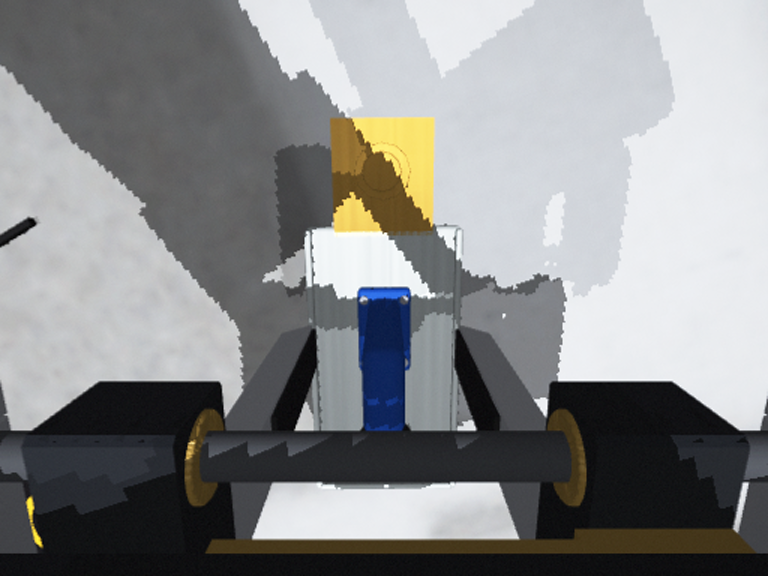

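The grip is centred between the jaws at (384,390). I close on it.

Emit:
move_arm:
  targets:
    - [[0, 0.1, 0], [0, 0.5, -1], 60]
    - [[0, 0.1, 0], [0, 0.5, -1], 60]
    - [[0, 0.1, 0], [0, 0.5, -1], 0]
    - [[0, 0.1, 0], [0, 0.5, -1], 0]
    - [[0, 0.1, 0], [0, 0.5, -1], 0]
    - [[0, 0.1, 0], [0, 0.5, -1], 0]
    - [[0, 0.1, 0], [0, 0.5, -1], 0]
    - [[0, 0.1, 0], [0, 0.5, -1], 0]
    - [[0, 0.1, 0], [0, 0.5, -1], 0]

```text
t: 11.48
ee_pos: [0.4841, 0.2504, 0.0639]
tool_rot: [-1.351, -0.959, 0.957]
wrist_force: [1.2, 4.5, -4.1]
width: 0.0137
```

Emit:
move_arm:
  targets:
    - [[0, 0, 0], [0, 0, 0], 0]
    - [[0, 0, 0], [0, -1, 0], 0]
    - [[0, 0, 0], [0, -3, 0], 0]
    - [[0, 0, 0], [0, -6, 0], 0]
    - [[0, 0, 0], [0, -10, 0], 0]
    - [[0, 0, 0], [0, -14, 0], 0]
    - [[0, 0, 0], [0, -17, 0], 0]
    - [[0, 0, 0], [0, -19, 0], 0]
    - [[0, 0, 0], [0, -20, 0], 0]
    - [[0, 0, 0], [0, -20, 0], 0]

```text
t: 12.32
ee_pos: [0.4844, 0.2505, 0.0843]
tool_rot: [-1.351, -0.959, 0.957]
wrist_force: [-0.2, -0.2, -3.6]
width: 0.0141
```

```bash
python3 - <<'E'
from h import *
import pickle
plan([.4834,.2504,.083],70.7)
o=get_obs();print(o["torque"]);c=capture("wrist");pickle.dump((c,o),open("w11.pkl","wb"));save("w11",c["image"],1.5)
s=capture("scene");save("s11",s["image"][200:310,150:280],5)
E
```

```text
t 12.3167 pos [0.4844 0.2505 0.0843] F [-0.2 -0.2 -3.6] w 0.0141 yaw 70.72 down [ 2.1e-03 -4.0e-04 -1.0e+00]
turn [0.12 0.02 0.02] shift [-0.4  1.3  0.9]
[ 0.04732756 -0.16829822  0.04170382]
```

View pics/w11.png

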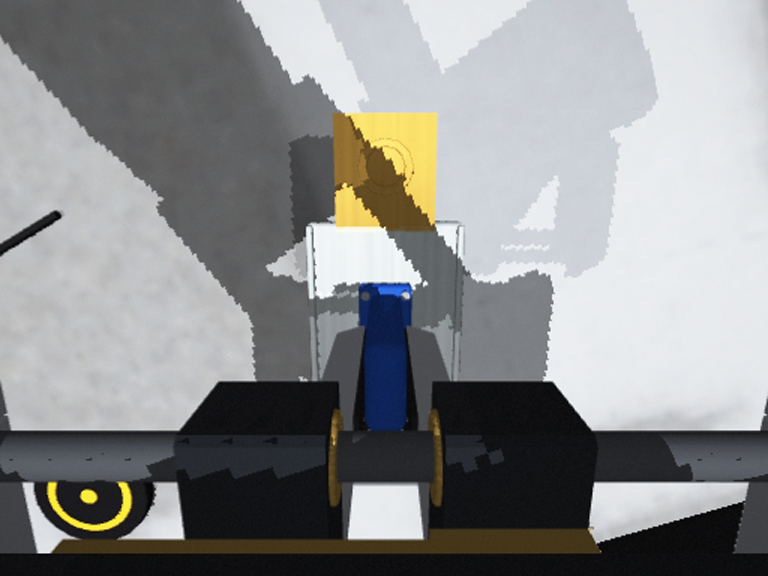

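View pics/s11.png

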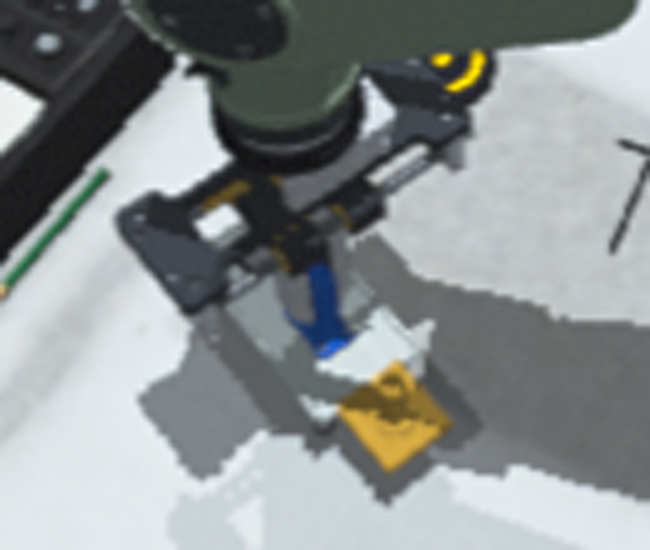

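The tray is lifted and level to the eye, weighing 3.6 N with a 14 mm width. I raise it smoothly, then carry it.

Emit:
move_arm:
  targets:
    - [[0, 0, 0], [0, -3, 0], 0]
    - [[0.1, 0, 0], [0, -9, 0], 0]
    - [[0.1, 0, 0], [0, -19, 0], 0]
    - [[0.1, 0, 0], [0, -31, 0], 0]
    - [[0.1, 0, 0], [0, -44, 0], 0]
    - [[0.1, 0, 0], [0, -57, 0], 0]
    - [[0.1, 0, 0], [0, -68, 0], 0]
    - [[0.1, 0, 0], [0, -75, 0], 0]
    - [[0.1, 0, 0], [0, -79, 0], 0]
    - [[0.1, 0, 0], [0, -80, 0], 0]

```text
t: 13.25
ee_pos: [0.4845, 0.2506, 0.1651]
tool_rot: [-1.35, -0.959, 0.956]
wrist_force: [0.9, -0.4, -3.9]
width: 0.0137
```

```bash
python3 - <<'E'
from h import *
plan([.4868,.0543,.164],70.72)
E
```

```text
t 13.25 pos [0.4845 0.2506 0.1651] F [ 0.9 -0.4 -3.9] w 0.0137 yaw 70.71 down [ 1.6e-03  6.0e-04 -1.0e+00]
turn [ 0.08 -0.01  0.06] shift [-184.5    1.   -67. ]
```

Emit:
move_arm:
  targets:
    - [[0, 0, 0], [-2, 0, -0.7], 0]
    - [[0, 0, 0], [-6, 0, -2.2], 0]
    - [[0, 0, 0], [-12, 0, -4.4], 0]
    - [[0, 0, 0], [-20, 0, -7.3], 0]
    - [[0, 0, 0], [-30, 0, -10.9], 0]
    - [[0, 0, 0], [-41, 0, -14.9], 0]
    - [[0, 0, 0], [-53, 0, -19.2], 0]
    - [[0, 0, 0], [-65, 0, -23.6], 0]
    - [[0, 0, 0], [-77, 0, -28], 0]
    - [[0, 0, 0], [-89, 0, -32.3], 0]

```text
t: 14.08
ee_pos: [0.4856, 0.1543, 0.1652]
tool_rot: [-1.351, -0.959, 0.956]
wrist_force: [-0.6, 0.0, -2.2]
width: 0.014
```

```bash
python3 - <<'E'
from h import *
plan([.4868,.0543,.164],70.72)
E
```

```text
t 14.0833 pos [0.4856 0.1543 0.1652] F [-0.6  0.  -2.2] w 0.014 yaw 70.68 down [ 1.8e-03  4.0e-04 -1.0e+00]
turn [ 0.09 -0.04  0.06] shift [-94.    1.1 -34.2]
```

Emit:
move_arm:
  targets:
    - [[0.1, 0, 0], [-12, 0, -4.4], 0]
    - [[0.1, 0, 0], [-24, 0, -8.7], 0]
    - [[0.1, 0, 0], [-36, 0.2, -13.1], 0]
    - [[0.1, 0, 0], [-48, 0.4, -17.4], 0]
    - [[0.1, 0, 0], [-60, 0.6, -21.8], 0]
    - [[0.1, 0, 0], [-71, 0.8, -25.8], 0]
    - [[0.1, 0, 0], [-80, 1, -29], 0]
    - [[0.1, 0, 0], [-87, 1, -31.6], 0]
    - [[0.1, 0, 0], [-92, 1, -33.4], 0]
    - [[0.1, 0, 0], [-94, 1, -34.2], 0]

```text
t: 14.92
ee_pos: [0.4869, 0.0535, 0.1641]
tool_rot: [-1.35, -0.957, 0.956]
wrist_force: [0.1, -0.5, -3.7]
width: 0.0137
```

Emit:
move_arm:
  targets:
    - [[0, 0, 0], [0, 0, 0], 0]
    - [[0, 0, 0], [0, 0, 0], 0]
    - [[0, 0, 0], [0, 0, 0], 0]

```text
t: 15.17
ee_pos: [0.4869, 0.0539, 0.1641]
tool_rot: [-1.349, -0.958, 0.956]
wrist_force: [-0.4, 0.1, -4.0]
width: 0.0136
```

```bash
python3 - <<'E'
from h import *
import pickle
plan([.4868,.0543,.164],70.72)
for n in("wrist","scene","top"):
    o=get_obs();c=capture(n);pickle.dump((c,o),open(n+"12.pkl","wb"));save(n+"12",c["image"],1.5)
E
```

```text
t 15.1667 pos [0.4869 0.0539 0.1641] F [-0.4  0.1 -4. ] w 0.0136 yaw 70.66 down [ 2.0e-04  1.2e-03 -1.0e+00]
turn [-0.01 -0.06  0.07] shift [0.4 0.1 0.2]
```

View pics/wrist12.png

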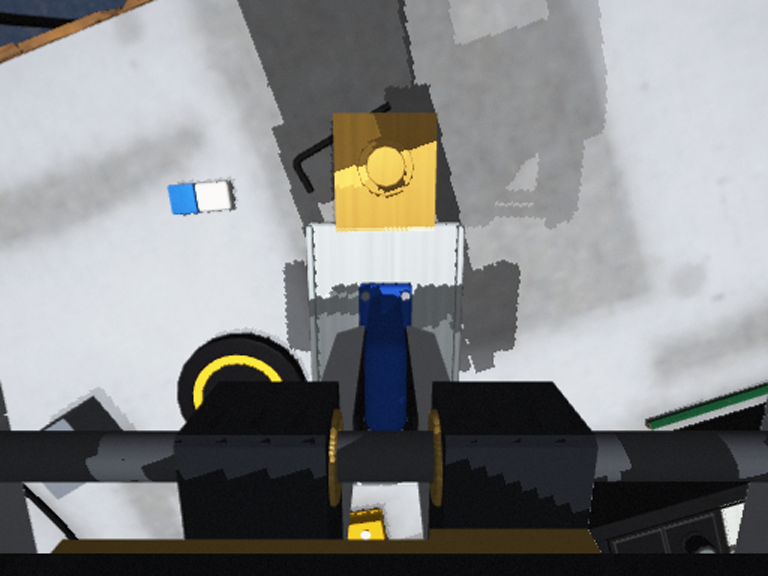

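View pics/scene12.png

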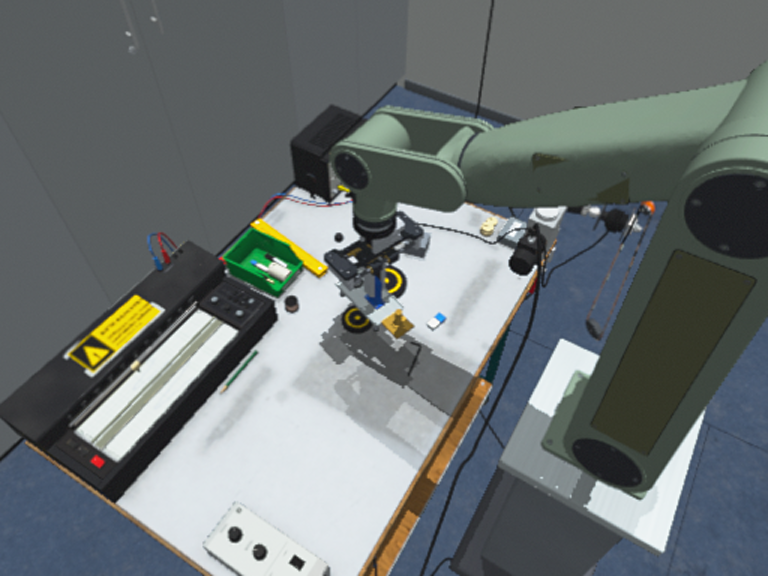

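View pics/top12.png

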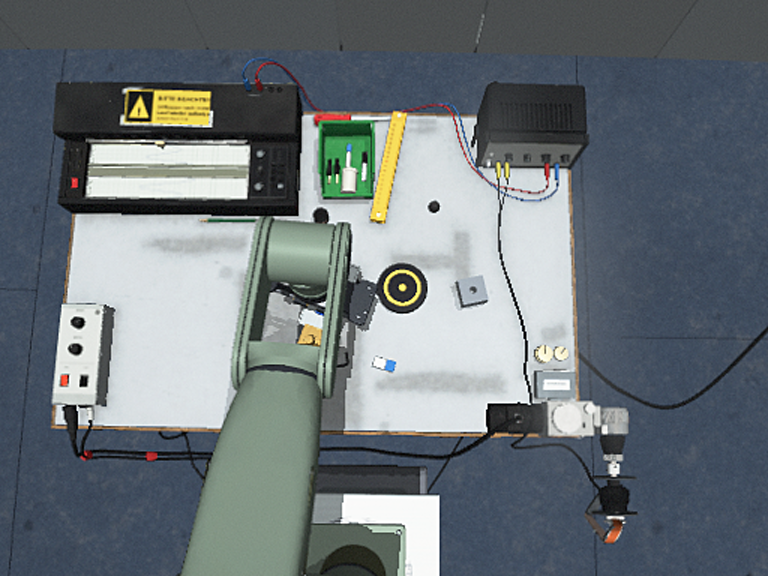

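```bash
python3 - <<'E'
from h import *
import pickle
c,o=pickle.load(open("scene12.pkl","rb"));save("s12c",c["image"][160:240,210:290],8)
w,o=pickle.load(open("wrist12.pkl","rb"));P=cloud(w,o)
im=w["image"];hsv=cv2.cvtColor(im,cv2.COLOR_RGB2HSV).astype(int)
lug=(hsv[...,0]>12)&(hsv[...,0]<32)&(hsv[...,1]>90);lug[150:]=0;lug[:,:220]=0;lug[:,295:]=0
plate=np.zeros_like(lug);plate[155:200,212:304]=1
m=(lug|plate)&(P[...,2]>.12)&(P[...,2]<.1365)
q=P[m];A=np.c_[q[:,:2]-q[:,:2].mean(0),np.ones(len(q))];k=np.linalg.lstsq(A,q[:,2],rcond=None)[0]
print("plane",len(q),np.degrees(k[:2]).round(2),k[2].round(4), "resid",np.std(A@k-q[:,2]).round(4))
rect=cv2.minAreaRect((onplane(w,np.argwhere(lug)[:,::-1],.134,o)[:,:2]*1000).astype(np.float32));print("lug",rect)
u=np.array([.944,-.3301])
# pin top circle centre (386,165)/1.5 at z .174
e=onplane(w,[[(386+.5)/1.5-.5,(166+.5)/1.5-.5]],.174,o)[0];print("pin",e.round(4),"ball pred",(e[:2]+.13*u).round(4))
# pad from w1 and w9
for n in("w1",):
    c1,o1=pickle.load(open(n+".pkl","rb"));h=cv2.cvtColor(c1["image"],cv2.COLOR_RGB2HSV).astype(int)
    y=(h[...,0]>18)&(h[...,0]<35)&(h[...,1]>120)&(h[...,2]>90)
    n_,l,s_,ce=cv2.connectedComponentsWithStats(y.astype(np.uint8))
    for i in range(1,n_):
        if s_[i,4]>25: print(s_[i],ce[i],onplane(c1,[ce[i]],.011,o1)[0].round(4))
E
```

```text
plane 7773 [-0.14  0.08] 0.1332 resid 0.0007
lug ((421.4239196777344, 76.607177734375), (44.496910095214844, 46.38170623779297), 70.64533996582031)
pin [0.4205 0.0774 0.174 ] ball pred [0.5432 0.0345]
[434  86  44  45 597] [455.97319933 107.85762144] [0.5438 0.0315 0.011 ]
[452 104   9  10  67] [456.29850746 108.2238806 ] [0.5443 0.0318 0.011 ]
[ 334  111   59   61 1004] [363.67828685 141.01792829] [ 0.5457 -0.0829  0.011 ]
[357 136  12  12 114] [362.92105263 141.54385965] [ 0.546  -0.0839  0.011 ]
[246 166  20  23 257] [255.95719844 177.07392996] [ 0.5448 -0.2225  0.011 ]
[ 411  223   29   65 1364] [424.51466276 253.26759531] [ 0.7173 -0.0431  0.011 ]
[459 279  14  23  96] [465.96875 290.625  ] [ 7.915e-01 -4.000e-04  1.100e-02]
[ 41 290   8  19  81] [ 44.20987654 298.13580247] [ 0.6101 -0.5575  0.011 ]
[469 304   6   9  40] [471.8   308.125] [0.8216 0.0025 0.011 ]
[468 318   8  11  49] [470.91836735 323.12244898] [ 0.8454 -0.0028  0.011 ]
[ 39 320  10  13  63] [ 43.12698413 325.80952381] [ 0.6492 -0.5803  0.011 ]
[272 342  12  19 130] [277.38461538 351.58461538] [ 0.8    -0.2782  0.011 ]
[260 344  12  17 105] [265.02857143 353.06666667] [ 0.7965 -0.296   0.011 ]
```

View pics/s12c.png

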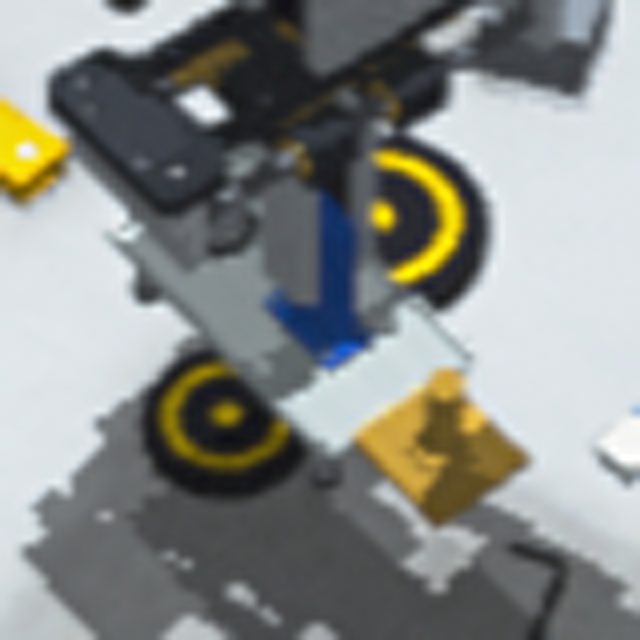

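```bash
python3 - <<'E'
from h import *
import pickle
c,o=pickle.load(open("scene12.pkl","rb"))
g=np.clip(c["image"][172:220,222:262].astype(float)*1.6,0,255).astype(np.uint8);save("s12d",g,12)
print(proj(c,[[.543,.034,.145],[.543,.034,.011]]), (proj(c,[[.543,.034,.145],[.543,.034,.011]])-[222,172]+.5)*12-.5)
px=lambda x,y:((x+.5)/8-.5+210,(y+.5)/8-.5+160)
print(onplane(c,[px(226,413)],.011))
E
```

```text
[[237.06322981 184.88178896]
 [238.0291735  210.77049992]] [[186.25875769 160.08146752]
 [197.85008202 470.74599903]]
[[0.54269699 0.03576983 0.011     ]]
```

View pics/s12d.png

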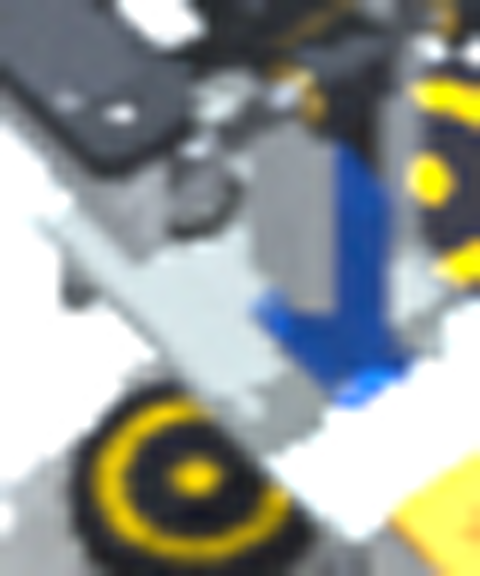

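The tray is level to about 0.15°. In the scene crop the ball lies in its pocket, near (200,180). The bias-corrected pad centre is about (0.543, 0.033) and the ball about (0.543, 0.0343), so I make a small trim.

Emit:
move_arm:
  targets:
    - [[0, 0, 0], [-0.5, 0, -0.2], 0]
    - [[0, 0, 0], [-0.9, 0, -0.4], 0]
    - [[0, 0, 0], [-0.9, 0, -0.4], 0]
    - [[0, 0, 0], [-0.9, 0, -0.4], 0]
    - [[0, 0, 0], [-0.9, 0, -0.4], 0]
    - [[0, 0, 0], [-0.9, 0, -0.4], 0]
    - [[0, 0, 0], [-0.9, 0, -0.4], 0]
    - [[0, 0, 0], [-0.9, 0, -0.4], 0]
    - [[0, 0, 0], [-0.9, 0, -0.4], 0]
    - [[0, 0, 0], [-0.9, 0, -0.4], 0]

```text
t: 16.15
ee_pos: [0.4869, 0.0529, 0.1641]
tool_rot: [-1.349, -0.958, 0.956]
wrist_force: [-0.2, -0.1, -3.7]
width: 0.0138
```

```bash
python3 - <<'E'
from h import *
plan([.4868,.0528,.164],70.72)
o=get_obs();print(o["qvel"].round(4))
print(finish_job())
E
```

```text
t 16.15 pos [0.4869 0.0529 0.1641] F [-0.2 -0.1 -3.7] w 0.0138 yaw 70.67 down [ 1.0e-04  1.1e-03 -1.0e+00]
turn [-0.01 -0.05  0.06] shift [-0.1  0.1  0.1]
[ 0.0003  0.0004 -0.0013  0.0023 -0.0019  0.0008]
the job is handed in; nothing more can be done
None
```

The job is done and handed in at 16.2 s. The brass pin is in the tray's eyelet and released, and the arm is holding the tray still over the smaller pad (the 72 mm one).

**Last checks**
- **Pin:** the collar rests on the lug. Its top read 37–38 mm high, against 38 mm expected.
- **Tray:** it is level to about 0.15°. The feet are about 100 mm up, and the arm speeds are close to zero. The wrist force was about 4 N.
- **Ball:** the scene camera showed it in its pocket after the carry, partly hidden by the gripper. I did not take another picture after the final 1 mm trim.
- **Ball over pad:** this is within about 1–2 mm by estimate. The top camera is blocked by the arm, so I worked out the ball's position from the tray's pose.
- **Disagreement:** the cameras put the pad's centre 2–4 mm apart (y from 31.6 to 36.2 mm). I used a bias-corrected value of about 33 mm.

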